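# Clear the packing bench of a small brewery

### The job

Clear up the brewery's packing bench: put both power adapters in the square bin and both marker pens in the long shallow metal tray, each lying flat, the way up it lies now, on the floor of its container and none on top of another, and put the roll of tape over the upright post of its stand, lying flat on the stand's base. Leave the beer bottles standing where they are.

Things in the scene. Friction and masses are not known exactly. Their poses are not given: they have to be found in the camera images.
- adapter_a: black plug-in power adapter lying flat: block 60 (x) x 36 (y) x 26 mm tall, two flat steel prongs 14 mm long sticking out of its +x end, a 6 mm grey stub on the other; about 70 to 130 g; origin: centre of the block's underside. The two adapters are alike.
- adapter_b: black plug-in power adapter lying flat: block 60 (x) x 36 (y) x 26 mm tall, two flat steel prongs 14 mm long sticking out of its +x end, a 6 mm grey stub on the other; about 70 to 130 g; origin: centre of the block's underside. The two adapters are alike.
- marker_a: white marker pen lying on the bench: 120 mm long along its x axis, round barrel 18 mm in diameter with a square-sided 18 x 18 mm black cap (44 mm long) at the +x end, which keeps it from rolling away; about 20 to 35 g; origin: on the pen's axis, mid-length, so 9 mm above what it lies on. The two markers are alike.
- marker_b: white marker pen lying on the bench: 120 mm long along its x axis, round barrel 18 mm in diameter with a square-sided 18 x 18 mm black cap (44 mm long) at the +x end, which keeps it from rolling away; about 20 to 35 g; origin: on the pen's axis, mid-length, so 9 mm above what it lies on. The two markers are alike.
- tape: roll of brown packing tape lying flat: ring 60 mm in outer diameter, hole 40 mm in diameter, 24 mm tall, about 40 to 85 g; origin: centre of its underside, z up along the hole.
- bin: blue open bin, fixed to the bench: 160 x 160 mm outside, 40 mm tall, walls and floor 4 mm thick (inside 152 x 152 mm, so two adapters fit side by side); origin: centre of its underside, x and y along its sides.
- pen_tray: long shallow aluminium tray, fixed to the bench: 180 (x) x 96 (y) mm outside, 18 mm tall, walls and floor 4 mm thick (inside 172 x 88 mm, so two markers fit side by side along x); origin: centre of its underside.
- spindle: tape stand, fixed to the bench: grey round base 90 mm in diameter and 8 mm thick with an upright steel post 14 mm in diameter in its middle, whose rounded tip is 55 mm above the bench; origin: centre of the base's underside.
- bottle_a: brown glass beer bottle with a cap, standing loose, 62 mm in diameter, 190 mm tall, 500 g; origin: centre of its underside. Not part of the job: leave it standing where it is.
- bottle_b: brown glass beer bottle with a cap, standing loose, 62 mm in diameter, 190 mm tall, 500 g; origin: centre of its underside. Not part of the job: leave it standing where it is.
There are look-alikes about, which are no part of the job. What is shaped like the marker_b but turquoise or yellow is not meant.

How it is judged:
At the end, for the whole second after the job is handed in: Flat (0.15 rad; markers 0.12), released, at rest: adapters on the bin floor (underside under 10 mm above the bench), markers on the tray floor (axis under 19 mm), tape on the stand base with the post through it (centre within 16 mm of the post, underside under 14 mm) (x of adapter_a in the frame of bin between -0.072 and 0.072 m and y of adapter_a in the frame of bin between -0.072 and 0.072 m and z of adapter_a in the frame of bin between 0 and 0.01 m and linear speed of each of adapter_a, adapter_b, marker_a, marker_b, tape below 0.02 m/s and angular speed of each of adapter_a, adapter_b, marker_a, marker_b, tape below 0.2 rad/s and angle between each of adapter_a, adapter_b, tape's own z axis and vertical below 0.15 rad and x of adapter_b in the frame of bin between -0.072 and 0.072 m and y of adapter_b in the frame of bin between -0.072 and 0.072 m and z of adapter_b in the frame of bin between 0 and 0.01 m and x of marker_a in the frame of pen_tray between -0.082 and 0.082 m and y of marker_a in the frame of pen_tray between -0.042 and 0.042 m and z of marker_a in the frame of pen_tray between 0 and 0.019 m and angle between marker_a's own x axis and vertical between 1.45 and 1.69 rad and x of marker_b in the frame of pen_tray between -0.082 and 0.082 m and y of marker_b in the frame of pen_tray between -0.042 and 0.042 m and z of marker_b in the frame of pen_tray between 0 and 0.019 m and angle between marker_b's own x axis and vertical between 1.45 and 1.69 rad and horizontal distance between tape and spindle below 0.016 m and z of tape in the frame of spindle below 0.014 m); the robot touches nothing.
It fails at once if a beer bottle is shoved more than 30 mm or tipped (distance of any of bottle_a, bottle_b from where it was at the start of the episode above 0.03 m or angle between any of bottle_a, bottle_b's own z axis and vertical above 0.35 rad).
It also fails if it takes over 128 s, if anything falls off the work surface, if the arm or the gripper's body presses on something with over 40 N, if the wrist force passes 120 N, or if a joint passes its speed limit or range.

### The arm

A 6-joint arm with a two-finger parallel gripper is mounted at the origin on the work surface. World frame = base frame: x ahead of the robot, y to its left, z up, the work surface at z = 0. Lengths are in m, angles in rad, forces in N, time in s.
With the tool pointing down it reaches from about 0.35 to 1 m from the base axis. Payload 7.1 kg.
Tool frame: the origin (TCP) lies on the centre line of the jaws, within the pads' length; the fingertips stand 25 mm ahead of it and the grasp point (between the pads) lies 6 mm ahead of it; z points along the fingers, y is the line along which they close (so a half turn about z gives the same grasp; the last joint's range is limited). The gripper opens to 85 mm and grips with 20 to 120 N. Pads are 22 mm wide; open, the fingers measure 114 mm over their backs; the gripper's body (76 mm by 85 mm) begins 54 mm behind the grasp point. The pads swing forward as they close: fully open they stand 13 mm farther back than shut.
Start: joints at [1.308, 0.423, 1.63, -0, 1.089, -0.019], TCP at [0.151, 0.607, 0.229] pointing down, gripper open.
Joint ranges: [-3, 3], [-0.9, 2.11], [0.09, 2.58], [-1.31, 4.45], [0.11, 2.69], [-2.54, 2.54]. Speed limits (rad/s): [2.39, 2.39, 3.01, 3.14, 3.14, 3.14].

### API

Orientations are given as [roll, pitch, yaw] about the fixed x, y, z axes, in that order (R = Rz(yaw) Ry(pitch) Rx(roll)).
In Python, from plant import robot, kin, telemetry, vision, ticket gives the robot as it stands. Calls block until the motion is done:
- robot.move_pose(position, orientation): joint-space move of the TCP to a pose.
- robot.move_linear(position, orientation=None, feed=0.15, stop_force=None): straight line of the TCP; orientation=None keeps the orientation; feed is the mean speed in m/s. With stop_force (N) it stops when the force on the tool has changed by that much, and returns True; else False.
- robot.movej(angles): joint-space move.
- robot.release() and robot.close(squeeze=None): open the fingers fully, or close them until they stop; squeeze is the grip in N (None keeps the last).
- robot.pause(seconds).
- kin.inverse_kinematics(position, orientation): joint angles nearest the present ones, or None.
- telemetry.get_state(): the state.
- vision.grab_frame(name): name is "scene" or "side" or "wrist"; returns (picture, depth): 384x512x3 uint8, red, green, blue; 384x512 float32, m along the optical axis (not along the pixel's ray), 0 where there is no reading.
- vision.calibration(name): a dict with "camera_matrix" (3x3 intrinsics, pixels), "R" (3x3) and "t" (3): a world point X has camera coordinates R X + t; the wrist camera has in their place "hand_eye" (4x4, takes a point from camera to tool coordinates, whose origin is the TCP and whose axes are the flange's). Camera axes: x right, y down, z forward; pixel columns grow to the right and rows downward; lengths in m; the calibration is good to about 2 mm. A picture is of the moment at which its call begins: read the wrist's pose just before it. calibration takes no time and is no camera call.
A pose or a line that the arm cannot do raises robot.IKError and nothing moves.
- ticket.finish_job(): hands the job in; it is judged then, once.
The state is a dict: "t": time; "joint_positions": joint angles; "qd": joint speeds; "joint_torque": joint torques, N m; "tool_pos": TCP position; "eef_rot": TCP orientation; "ft_force": force on the tool from outside, world axes, zero at the start; "wrist_torque": the same for the moment, N m; "width": opening from 0.0 (shut) to 1.0 (fully open); "finger_force": force on a finger pad.
Only numpy, scipy, OpenCV 4.12 (cv2) and the standard library are available. Lean on these libraries where they do the work, as an engineer would, in place of code of your own. Each camera call takes 0.05 s, during which the arm holds its last target. There are 200 camera calls.

## Working session

There is one attempt and no reset: what is moved stays moved. The work goes in short steps, each a Python script; the robot and the scene stay as the last script left them, time stands still between calls to the robot, and variables do not carry over. Pictures are saved under pics/ and viewed, at most 14 in all, crops included, and the job is handed in when it is done.

```bash
ls; mkdir -p pics; python3 - <<'E'
from plant import vision,telemetry
import cv2,numpy as np
for n in ("scene","side"):
    p,d=vision.grab_frame(n); np.savez(f"pics/{n}0.npz",p=p,d=d)
    cv2.imwrite(f"pics/{n}0.png",cv2.resize(p[:,:,::-1],(800,600),interpolation=cv2.INTER_CUBIC))
    c=vision.calibration(n);C=-c["R"].T@c["t"];print(n,C.round(3),c["R"][2].round(2))
print(telemetry.get_state())
print(vision.calibration("wrist"))
E
```

```text
pics
scene [ 1.402 -0.999  1.209] [-0.47  0.56 -0.69]
side [-0.075 -0.69   0.951] [ 0.51  0.5  -0.71]
{'t': 0.1, 'joint_positions': array([ 1.30802001e+00,  4.23793157e-01,  1.63061621e+00,  7.93148094e-07,
        1.08861763e+00, -1.89951288e-02]), 'qd': array([ 0.00156309, -0.00054251, -0.00388677,  0.00053424, -0.0002974 ,
        0.0012419 ]), 'joint_torque': array([-1.33945585e-03, -5.58425260e+01, -2.82442474e+01,  3.52416528e-06,
        2.98593710e-03,  3.09550921e-05]), 'tool_pos': array([0.15069874, 0.60603749, 0.22840445]), 'eef_rot': array([-3.14015858e+00, -2.79460495e-05,  2.89781108e+00]), 'ft_force': array([ 0.28612125, -0.19924337,  0.72588569]), 'wrist_torque': array([0.03901239, 0.00113757, 0.02998877]), 'finger_force': 0.0, 'width': 0.998107717901242}
{'camera_matrix': array([[289.39058994,   0.        , 257.36466203],
       [  0.        , 289.39058994, 188.44967849],
       [  0.        ,   0.        ,   1.        ]]), 'hand_eye': array([[ 7.12776624e-04, -9.56959794e-01, -2.90219649e-01,
         7.43620944e-02],
       [ 9.99999746e-01,  6.89417315e-04,  1.82729843e-04,
        -4.79414503e-04],
       [ 2.52173383e-05, -2.90219705e-01,  9.56960042e-01,
        -1.45394811e-01],
       [ 0.00000000e+00,  0.00000000e+00,  0.00000000e+00,
         1.00000000e+00]])}
```

View pics/scene0.png

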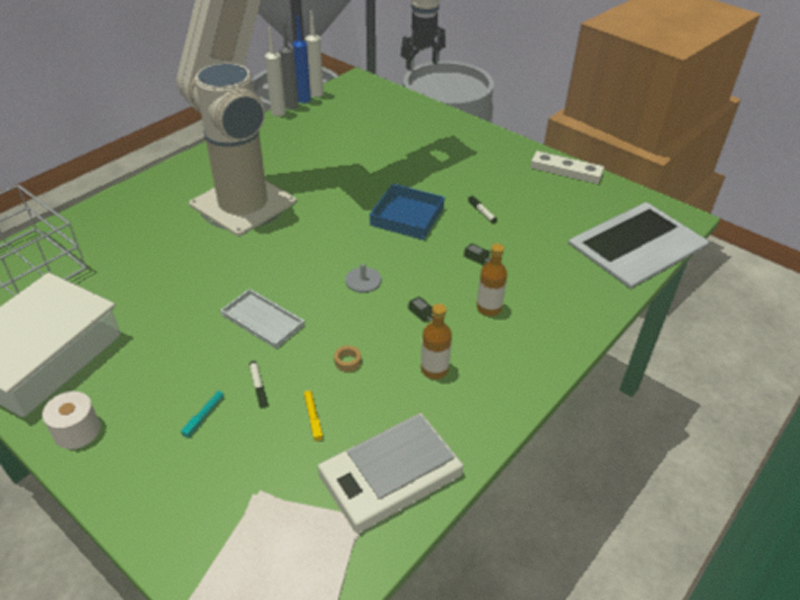

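View pics/side0.png

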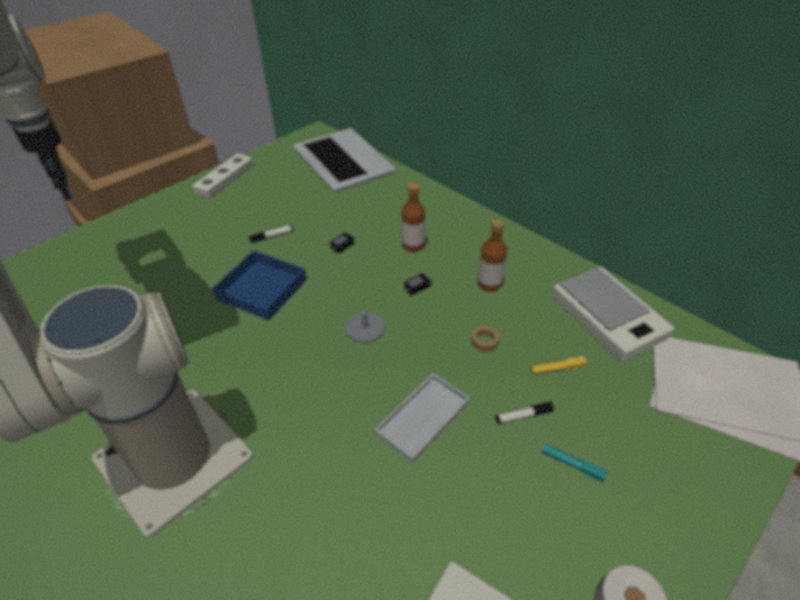

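The scene view (800x600) shows these candidates:
- **Markers:** white with black cap at (482,209) and (258,384). The turquoise (203,414) and yellow (314,415) ones are look-alikes and not wanted.
- **Adapters:** (477,254) and (420,308). The power strip at (567,167) is not one.
- **Tape:** brown ring at (348,358). The white roll at (70,418) is not it.
- **Containers:** bin (407,211), tray (262,318), spindle (363,279).
- **Bottles:** bases at (490,305) and (435,370).

I'll get rough positions next, then take wrist close-ups.

```bash
cat > h.py <<'E'
from plant import robot,kin,telemetry,vision,ticket
import cv2,numpy as np
from scipy.spatial.transform import Rotation as Rn
def ray(K,R,t,u,v,z):
    d=R.T@np.linalg.inv(K)@[u,v,1]; C=-R.T@t
    return C+d*(z-C[2])/d[2]
def fixed(n,u,v,z):  # u,v in 800x600 view
    c=vision.calibration(n); return ray(c["camera_matrix"],c["R"],c["t"],(u+.5)*.64-.5,(v+.5)*.64-.5,z)
E
python3 - <<'E'
from h import *
P=dict(markA=(482,209,271,234,.009),markB=(258,384,525,413,.009),adA=(477,254,342,242,.02),adB=(420,308,417,284,.02),tape=(348,358,485,338,.02),bin=(407,211,260,284,.02),tray=(262,318,423,416,.01),spin=(363,281,365,328,.008),botA=(490,308,414,243,0.0),botB=(435,372,491,284,0),turq=(203,414,574,462,.009),yel=(314,415,558,366,.009))
for k,(a,b,c,d,z) in P.items():
    print(k,fixed("scene",a,b,z).round(3),fixed("side",c,d,z).round(3))
E
```

```text
markA [0.528 0.422 0.009] [0.528 0.415 0.009]
markB [ 0.538 -0.419  0.009] [ 0.538 -0.422  0.009]
adA [0.641 0.24  0.02 ] [0.632 0.239 0.02 ]
adB [ 0.658 -0.014  0.02 ] [ 0.652 -0.017  0.02 ]
tape [ 0.639 -0.243  0.02 ] [ 0.63  -0.246  0.02 ]
bin [0.386 0.263 0.02 ] [0.384 0.259 0.02 ]
tray [ 0.394 -0.279  0.01 ] [ 0.391 -0.281  0.01 ]
spin [ 0.482 -0.023  0.008] [ 0.472 -0.024  0.008]
botA [0.772 0.116 0.   ] [0.78  0.115 0.   ]
botB [ 0.799 -0.133  0.   ] [ 0.797 -0.135  0.   ]
turq [ 0.514 -0.548  0.009] [ 0.513 -0.55   0.009]
yel [ 0.688 -0.398  0.009] [ 0.685 -0.403  0.009]
```

```bash
cat >> h.py <<'E'
def wristshot(name):
    s=telemetry.get_state(); p,d=vision.grab_frame("wrist")
    T=np.eye(4);T[:3,:3]=Rn.from_euler("xyz",s["eef_rot"]).as_matrix();T[:3,3]=s["tool_pos"]
    c=vision.calibration("wrist");W=T@c["hand_eye"]; R=W[:3,:3].T
    np.savez(f"pics/{name}.npz",p=p,d=d,K=c["camera_matrix"],R=R,t=-R@W[:3,3])
    cv2.imwrite(f"pics/{name}.png",cv2.resize(p[:,:,::-1],(800,600),interpolation=cv2.INTER_CUBIC))
def look(x,y,h,name):
    yaw=np.arctan2(y,x)+np.pi/2; o=.074-.303*(h+.145)
    robot.move_pose([x-o*np.cos(yaw),y-o*np.sin(yaw),h],[np.pi,0,yaw]); robot.pause(.3); wristshot(name)
def wpix(name,u,v,z): # 800x600 px
    f=np.load(f"pics/{name}.npz"); return ray(f["K"],f["R"],f["t"],(u+.5)*.64-.5,(v+.5)*.64-.5,z)
E
python3 - <<'E'
from h import *
look(.54,.32,.24,"wA"); look(.6,-.08,.27,"wB"); look(.54,-.33,.24,"wC")
print(telemetry.get_state()["t"])
E
```

```text
5.3083
```

View pics/wA.png

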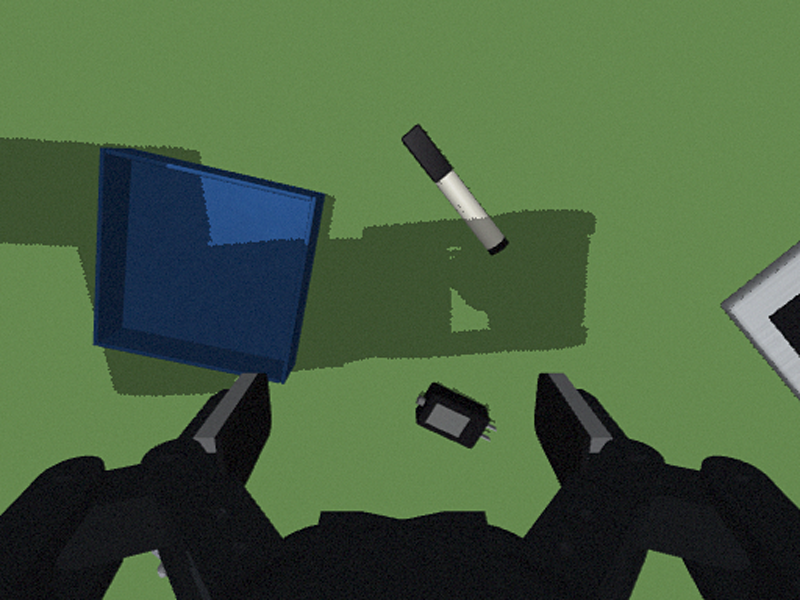

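View pics/wB.png

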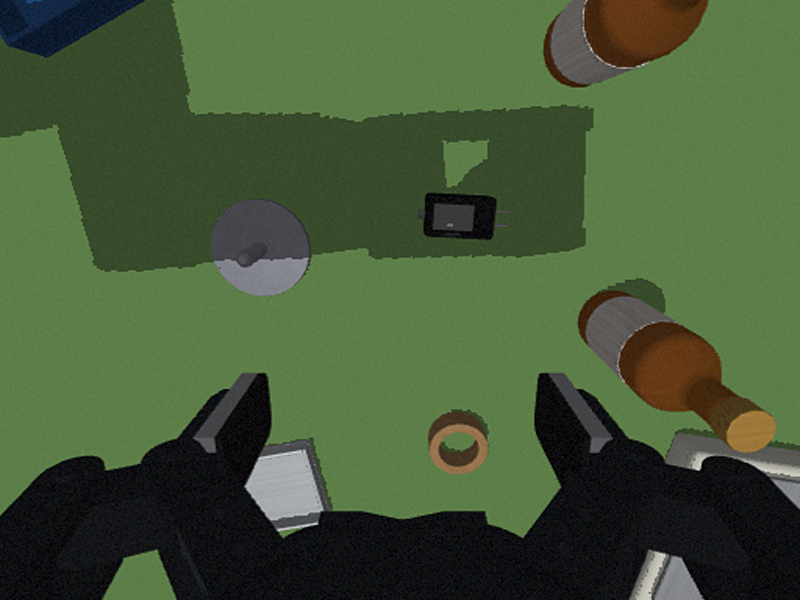

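View pics/wC.png

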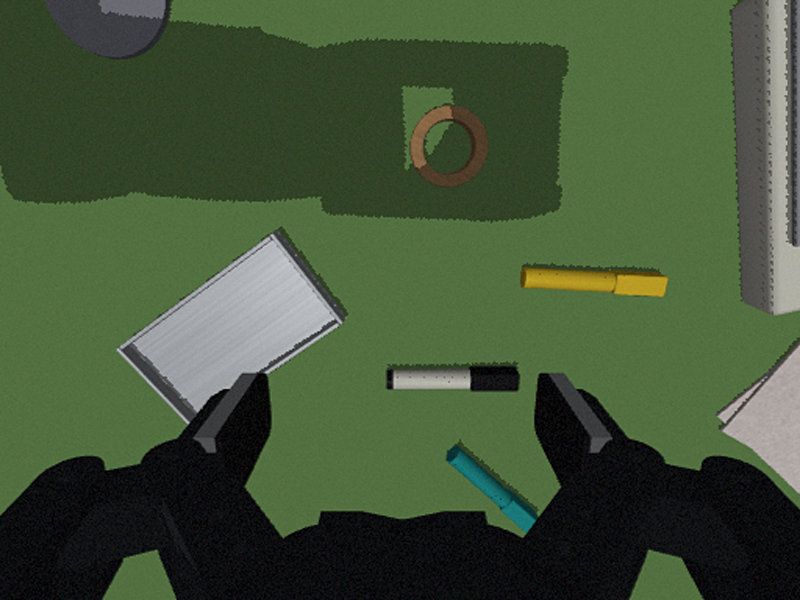

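The three wrist views (800x600 pixels) are clear:
- **wA:** bin rim corners (102,148), (322,193), (286,382), (95,344). Marker A has its cap end at (411,131) and tail at (498,247). Adapter A is at about (453,415), prongs to the lower right.
- **wB:** adapter B has top corners (425,193)–(494,239), prongs to the right. The spindle base is centred at (261,247).
- **wC:** the tape is centred at (450,145). Tray corners are (279,230), (345,321), (120,349). Marker B has its tail at (387,379) and cap at (519,379). The yellow (595,281) and turquoise (490,487) pens stay put.

One close crop will confirm these choices and give the adapter corners.

```bash
python3 - <<'E'
import cv2,numpy as np
A=cv2.imread("pics/wA.png");B=cv2.imread("pics/wB.png");C=cv2.imread("pics/wC.png")
f=lambda I,x,y:cv2.resize(I[y:y+100,x:x+133],(400,300),interpolation=cv2.INTER_CUBIC)
o=np.vstack([np.hstack([f(A,390,365),f(B,400,165)]),np.hstack([f(A,395,135),f(C,387,330)])])
cv2.imwrite("pics/crop1.png",cv2.convertScaleAbs(o,alpha=1.6,beta=15))
from h import wpix
for n,l in dict(wA_bin=[(102,148),(322,193),(286,382),(95,344)]).items():
    P=np.array([wpix("wA",u,v,.04) for u,v in l]);print(n,P.round(4).tolist(),P.mean(0))
for n,w,l,z in [("mA","wA",[(498,247),(411,131)],.012),("mB","wC",[(387,379),(519,379)],.012),("tray","wC",[(279,230),(345,321),(120,349)],.018),("tape","wC",[(450,145)],.02),("tapeB","wB",[(458,443)],.024),("spin","wB",[(261,247)],.008)]:
    P=np.array([wpix(w,u,v,z) for u,v in l]);print(n,P.round(4).tolist(),P.mean(0).round(4))
E
```

```text
wA_bin [[0.2886, 0.3146, 0.04], [0.4409, 0.368, 0.04], [0.4879, 0.2136, 0.04], [0.3368, 0.1643, 0.04]] [0.38855722 0.26513259 0.04      ]
mA [[0.5849, 0.3999, 0.012], [0.4752, 0.4409, 0.012]] [0.53   0.4204 0.012 ]
mB [[0.4881, -0.3881, 0.012], [0.5913, -0.4509, 0.012]] [ 0.5397 -0.4195  0.012 ]
tray [[0.4857, -0.2258, 0.018], [0.4882, -0.3195, 0.018], [0.3044, -0.2385, 0.018]] [ 0.4261 -0.2613  0.018 ]
tape [[0.6369, -0.2409, 0.02]] [ 0.6369 -0.2409  0.02  ]
tapeB [[0.6357, -0.2341, 0.024]] [ 0.6357 -0.2341  0.024 ]
spin [[0.4781, -0.0155, 0.008]] [ 0.4781 -0.0155  0.008 ]
```

View pics/crop1.png

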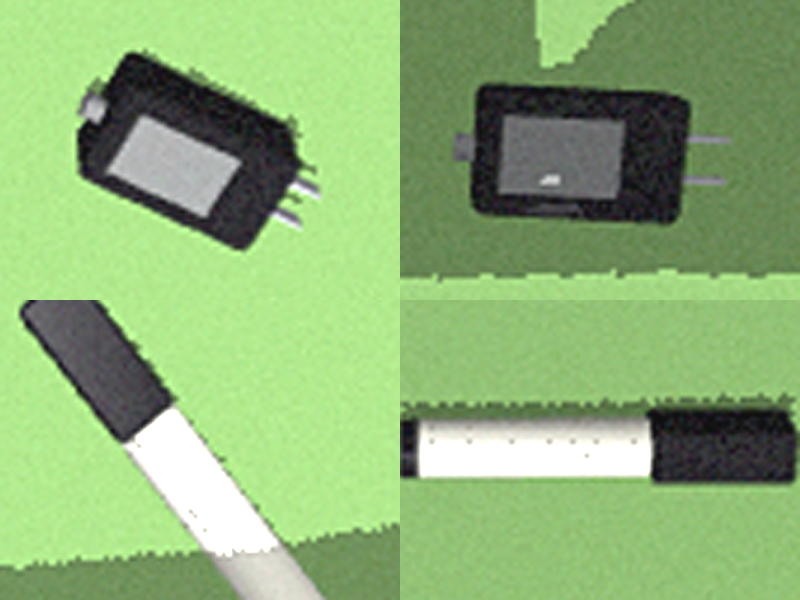

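The crop confirms both black adapters, prongs to the right, and both white pens with black caps. I'll cross-check the centres against the depth cloud.

```bash
cat >> h.py <<'E'
def cloud(name):
    f=np.load(f"pics/{name}.npz"); d=f["d"]; v,u=np.indices(d.shape)
    X=np.stack([(u-f["K"][0,2])/f["K"][0,0]*d,(v-f["K"][1,2])/f["K"][1,1]*d,d],-1)
    return ((X-f["t"])@f["R"]).reshape(-1,3)[d.ravel()>0]
def top(name,c,r,z0,z1):
    P=cloud(name);P=P[(np.hypot(*(P[:,:2]-c).T)<r)&(P[:,2]>z0)&(P[:,2]<z1)]
    (x,y),(w,h),a=cv2.minAreaRect(P[:,:2].astype(np.float32)*1000)
    return len(P),P[:,2].mean().round(4),(round(x/1000,4),round(y/1000,4)),(round(w,1),round(h,1)),round(a,1)
E
python3 - <<'E'
from h import *
for k,a in dict(spin=("wB",(.477,-.018),.06,.005,.012),spinC=("wC",(.477,-.018),.06,.005,.012),post=("wB",(.477,-.018),.03,.045,.06),adB=("wB",(.655,-.015),.05,.023,.03),adA=("wA",(.635,.24),.05,.023,.03),tapeC=("wC",(.637,-.241),.05,.02,.028),tapeB=("wB",(.637,-.241),.05,.02,.028),bin=("wA",(.388,.265),.13,.036,.044),mA=("wA",(.53,.42),.08,.008,.03),mB=("wC",(.54,-.42),.07,.008,.03),tray=("wC",(.396,-.279),.12,.015,.022),bench=("wA",(.53,.32),.05,-.02,.02),benchC=("wC",(.56,-.33),.03,-.02,.02)).items(): print(k,*top(*a))
print([wpix("wA",450.7+s*54.3/2,419.7+s*23.3/2,.026).round(4) for s in(-1,1)],[wpix("wB",461+s*35,217.3+s*1.5,.026).round(4) for s in(-1,1)])
E
```

```text
spin 2879 0.0085 (0.4768, -0.0169) (89.4, 88.6) 5.0
spinC 2214 0.0085 (0.4638, -0.04) (37.8, 87.5) 59.0
post 107 0.0523 (0.4768, -0.0166) (12.6, 13.7) 81.7
adB 1193 0.0266 (0.6586, -0.0098) (35.9, 59.8) 79.6
adA 946 0.0266 (0.6361, 0.2473) (59.4, 36.3) 4.3
tapeC 1156 0.0244 (0.6357, -0.2415) (59.0, 58.4) 59.0
tapeB 607 0.0241 (0.6352, -0.2408) (58.9, 58.6) 74.8
bin 2039 0.0397 (0.387, 0.2626) (160.7, 160.7) 17.8
mA 1413 0.0173 (0.5303, 0.4199) (18.0, 120.2) 70.4
mB 1092 0.0166 (0.5385, -0.4197) (19.4, 119.9) 59.2
tray 1061 0.018 (0.3935, -0.2782) (180.6, 96.2) 3.7
bench 3922 0.0007 (0.5299, 0.32) (99.0, 98.6) 30.0
benchC 1416 0.0006 (0.5603, -0.33) (59.6, 58.3) 60.6
[array([0.6061, 0.2451, 0.026 ]), array([0.6614, 0.2499, 0.026 ])] [array([ 0.6299, -0.0048,  0.026 ]), array([ 0.689 , -0.0151,  0.026 ])]
```

```bash
cat >> h.py <<'E'
SAFE=.17
def yaws(a,*spots):
    """yaw offset k (0 or +-pi) keeping joint 6 near its middle for all (xy,angle) spots"""
    diff=lambda k:max(abs(ang+k-np.arctan2(p[1],p[0])-np.pi/2) for p,ang in spots)
    return min((-np.pi,0,np.pi,-2*np.pi,2*np.pi),key=diff)
def go(xy,yaw,z): robot.move_pose([*xy,z],[np.pi,0,yaw])
def down(xy,z,sf=15,feed=.12):
    hit=robot.move_linear([*xy,z],feed=feed,stop_force=sf)
    if hit: print("contact at",telemetry.get_state()["tool_pos"])
    return hit
def up(z=SAFE):
    p=telemetry.get_state()["tool_pos"]; robot.move_linear([p[0],p[1],z],feed=.2)
def pick(xy,yaw,z,sq):
    go(xy,yaw,SAFE); down(xy,z); robot.close(sq); up(); s=telemetry.get_state()
    print("held: width",round(s["width"]*85,1),"force",s["finger_force"],"t",s["t"])
def place(xy,yaw,z):
    go(xy,yaw,SAFE); down(xy,z); robot.release(); up(); print("t",telemetry.get_state()["t"])
D=np.deg2rad
def loc(c,a,x,y): return np.array([c[0]+x*np.cos(a)-y*np.sin(a),c[1]+x*np.sin(a)+y*np.cos(a)])
BIN=(.387,.2626);BA=D(17.8);TRAY=(.3935,-.2782);TA=D(3.7);SPIN=(.4768,-.0167)
E
python3 - <<'E'
from h import *
c=(.6361,.2473);a=D(4.3);pl=loc(BIN,BA,-.004,.018)
k=yaws(0,(c,a),(pl,BA)); print(k)
pick(c,a+k,.029,40); place(pl,BA+k,.0335)
# push it to the bin's +y wall with shut fingers
robot.close(20)
p0=loc(BIN,BA,-.004,-.025);p1=loc(BIN,BA,-.004,.027)
go(p0,BA+k,.12);down(p0,.037)
print("push",down(p1,.037,sf=12,feed=.05)); p=telemetry.get_state()["tool_pos"]; print(p,p1)
q=loc(BIN,BA,-.004,.015); robot.move_linear([*q,.037],feed=.1)
up();robot.release()
look(.40,.27,.24,"b1");print(top("b1",pl,.07,.024,.036),telemetry.get_state()["t"])
E
```

```text
3.141592653589793
held: width 0.2 force 0.0 t 10.2417
t 14.1583
push False
[0.37492845 0.2868666  0.03698188] [0.37493771 0.28708471]
(52, np.float64(0.0301), (0.358, 0.3376), (62.1, 0.3), 17.8) 20.7583
```

View pics/b1.png

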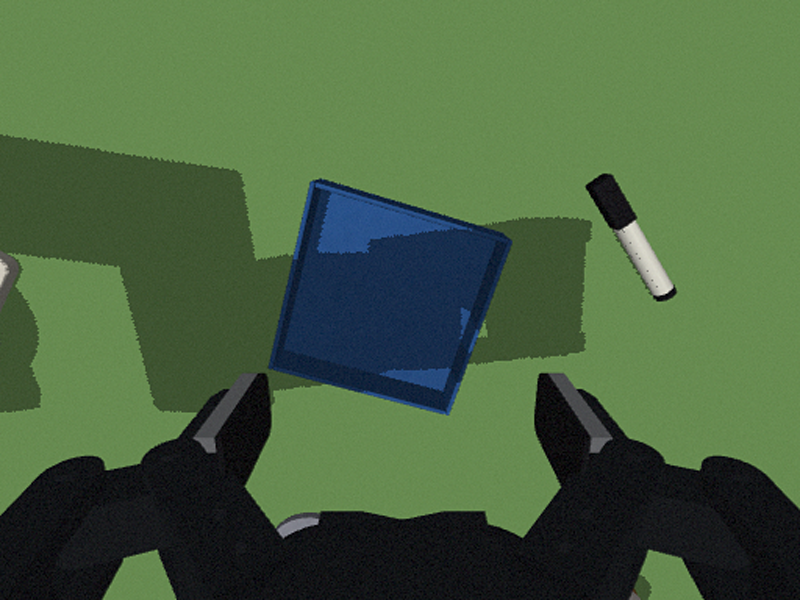

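The bin is empty at (390,295): the grasp missed, with the fingers shut to 0. I'll look at adapter A again.

```bash
python3 - <<'E'
from h import *
look(.60,.26,.24,"b2");print(top("b2",(.636,.247),.08,.02,.04),telemetry.get_state()["t"],telemetry.get_state()["width"])
E
```

```text
(1150, np.float64(0.0265), (0.6363, 0.2466), (59.9, 36.7), 2.3) 21.95 0.9992050066451216
```

View pics/b2.png

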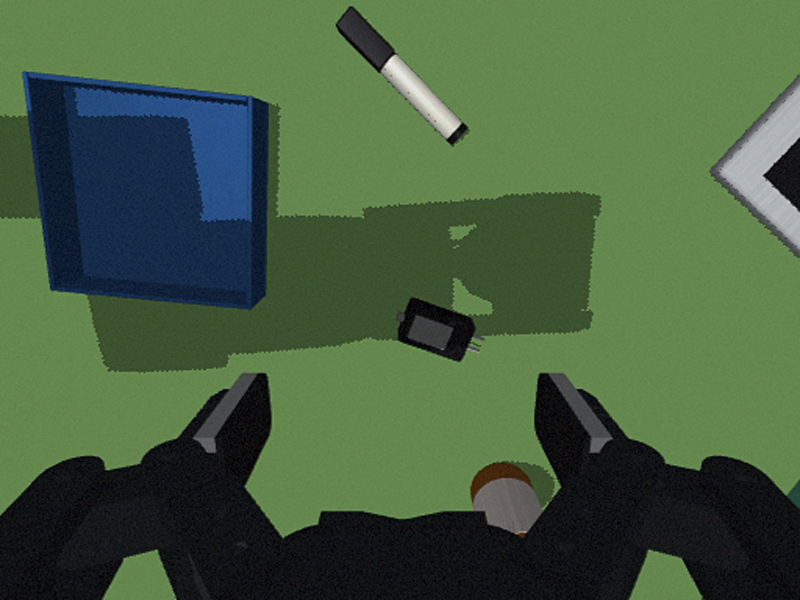

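Adapter A is still in place at (437,330), hardly moved. I'll grip deeper and check the hold before lifting.

```bash
cat >> h.py <<'E'
def pick(xy,yaw,zs,sq,wmin):
    go(xy,yaw,SAFE)
    for z in zs:
        down(xy,z); robot.close(sq); robot.pause(.2); s=telemetry.get_state()
        print("z",s["tool_pos"].round(4),"w",round(s["width"]*85,1),"F",round(s["finger_force"],1),"ft",s["ft_force"].round(1))
        if s["width"]*85>wmin:
            robot.move_linear([*xy,z+.02],feed=.08); s=telemetry.get_state(); print("lifted w",round(s["width"]*85,1),"F",round(s["finger_force"],1))
            if s["width"]*85>wmin: up(); return
        robot.release()
    up(); raise SystemExit("not held")
E
python3 - <<'E'
from h import *
c=(.6363,.2466);a=D(2.3)
pick(c,a+np.pi,(.027,.024,.021),40,30)
print(telemetry.get_state()["t"])
E
```

```text
z [0.6363 0.2466 0.027 ] w -0.0 F 0.0 ft [0.7 0.9 0.1]
z [0.6363 0.2466 0.024 ] w 0.0 F 0.0 ft [-0.4  0.6  0.6]
z [0.6364 0.2467 0.0214] w 33.2 F 39.8 ft [-2.  -0.1  5.3]
lifted w 33.0 F 39.8
30.425
```

```bash
python3 - <<'E'
from h import *
wristshot("g1")
P=cloud("g1");tp=telemetry.get_state()["tool_pos"];Q=P[(np.hypot(*(P[:,:2]-tp[:2]).T)<.06)&(P[:,2]>.1)&(P[:,2]<.19)]
print(tp,np.percentile(Q[:,2],[0,10,50,90]))
i=cv2.imread("pics/g1.png")[330:600,200:600];cv2.imwrite("pics/g1c.png",cv2.convertScaleAbs(cv2.resize(i,(800,540)),alpha=2,beta=20))
E
```

```text
[0.63565262 0.24633139 0.16806783] [0.15019463 0.17067836 0.17385802 0.17670204]
```

View pics/g1c.png

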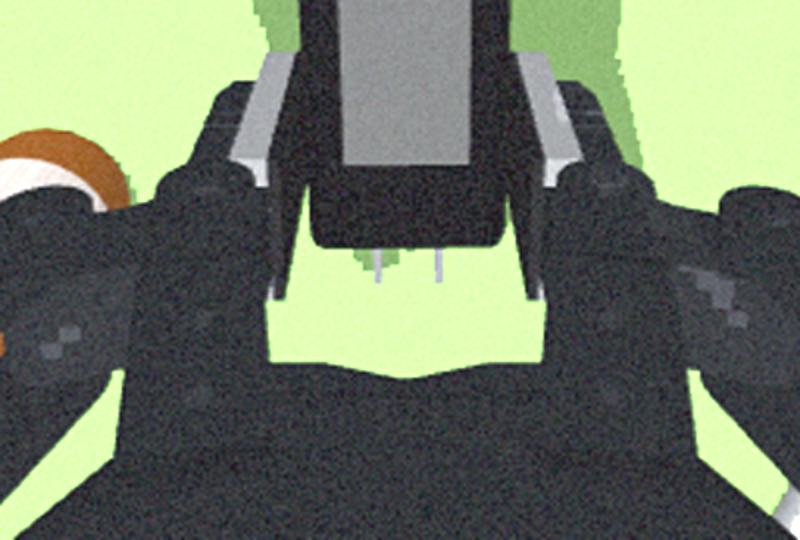

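The wrist close-up shows adapter A held square between the pads, prongs at (405,265). Its top is about 6 mm above the TCP. Next I place it and push it to the wall.

```bash
python3 - <<'E'
from h import *
k=np.pi; pl=loc(BIN,BA,-.004,.018)
place(pl,BA+k,.0265)
robot.close(20)
p0=loc(BIN,BA,-.004,-.025);p1=loc(BIN,BA,-.004,.026)
go(p0,BA+k,.12);down(p0,.034)
print("push",down(p1,.034,sf=10,feed=.05)); print(telemetry.get_state()["tool_pos"],p1)
q=loc(BIN,BA,-.004,.012); robot.move_linear([*q,.034],feed=.1)
up();robot.release()
look(.40,.27,.24,"b3")
P=cloud("b3");L=P[:,:2]-BIN;x=L@[np.cos(BA),np.sin(BA)];y=L@[-np.sin(BA),np.cos(BA)]
m=(abs(x)<.07)&(abs(y)<.072)&(P[:,2]>.024)&(P[:,2]<.036)
print(m.sum(),np.percentile(x[m],[1,99]),np.percentile(y[m],[1,99]),P[m,2].std(),P[m,2].mean(),telemetry.get_state()["t"])
E
```

```text
t 34.2583
push False
[0.37522808 0.28590483 0.03397063] [0.3752434  0.28613258]
1294 [-0.03236897  0.02588731] [0.00091178 0.0360549 ] 0.0012058972596523483 0.03055050644875227 40.9083
```

The adapter lies flat on the bin floor, but the push passed over it, so the fingertips aren't as far forward as I assumed. I'll measure them in the depth images.

```bash
python3 - <<'E'
from h import *
c=vision.calibration("wrist");H=c["hand_eye"];K=c["camera_matrix"]
for n in("b3","g1"):
    f=np.load(f"pics/{n}.npz");d=f["d"];v,u=np.indices(d.shape)
    X=np.stack([(u-K[0,2])/K[0,0]*d,(v-K[1,2])/K[1,1]*d,d],-1).reshape(-1,3)[d.ravel()>0]@H[:3,:3].T+H[:3,3]
    m=(abs(X[:,0])<.05)&(X[:,2]<.06)&(X[:,2]>-.08)
    X=X[m]
    for lo in np.arange(-.07,.07,.01):
        b=X[(X[:,1]>=lo)&(X[:,1]<lo+.01)]
        if len(b):print(n,round(lo,2),len(b),"z",b[:,2].min().round(3),b[:,2].max().round(3),"x",b[:,0].min().round(3),b[:,0].max().round(3))
E
```

```text
b3 -0.07 3586 z -0.08 -0.058 x -0.013 0.014
b3 -0.06 2089 z -0.072 -0.022 x -0.012 0.014
b3 -0.05 3331 z -0.08 -0.015 x -0.012 0.017
b3 -0.04 445 z -0.08 -0.065 x 0.011 0.018
b3 -0.03 53 z -0.08 -0.076 x 0.016 0.018
b3 -0.02 237 z -0.08 -0.075 x 0.009 0.011
b3 -0.01 267 z -0.08 -0.075 x 0.009 0.011
b3 0.0 285 z -0.08 -0.075 x 0.009 0.011
b3 0.01 194 z -0.08 -0.075 x 0.009 0.011
b3 0.02 96 z -0.08 -0.075 x 0.016 0.018
b3 0.03 451 z -0.08 -0.063 x 0.011 0.018
b3 0.04 3430 z -0.08 -0.015 x -0.012 0.017
b3 0.05 2265 z -0.08 -0.023 x -0.013 0.014
b3 0.06 3460 z -0.08 -0.057 x -0.014 0.015
b3 0.07 335 z -0.08 -0.062 x -0.009 0.013
g1 -0.07 1 z -0.08 -0.08 x 0.011 0.011
g1 -0.06 982 z -0.08 -0.055 x -0.008 0.013
g1 -0.05 4454 z -0.08 -0.049 x -0.013 0.014
g1 -0.04 1681 z -0.065 -0.015 x -0.013 0.013
g1 -0.03 1865 z -0.08 -0.007 x 0.006 0.019
g1 -0.02 3341 z -0.08 0.018 x -0.03 0.03
g1 -0.01 2410 z -0.08 0.017 x -0.044 0.036
g1 0.0 2418 z -0.08 0.019 x -0.045 0.036
g1 0.01 3370 z -0.08 0.018 x -0.03 0.03
g1 0.02 1618 z -0.08 -0.007 x 0.006 0.018
g1 0.03 2020 z -0.068 -0.045 x -0.013 0.014
g1 0.04 4287 z -0.08 -0.048 x -0.013 0.014
g1 0.05 727 z -0.08 -0.058 x -0.009 0.013
```

The depth images show the open tips about 15 mm behind the TCP, about 6 mm behind at 36 mm opening and about 2 mm behind when shut. They are not 25 mm ahead, so grasp heights need to drop about 20 mm. I'll redo the push lower, then fetch adapter B.

```bash
cat >> h.py <<'E'
def binview(n):
    look(.40,.27,.24,n)
    P=cloud(n);L=P[:,:2]-BIN;x=L@[np.cos(BA),np.sin(BA)];y=L@[-np.sin(BA),np.cos(BA)]
    for lo,hi in((-.073,0.),(0.,.073)):
        m=(abs(x)<.07)&(y>lo)&(y<hi)&(P[:,2]>.022)&(P[:,2]<.036)
        if m.sum():print(m.sum(),"x",np.percentile(x[m],[1,99]).round(3),"y",np.percentile(y[m],[1,99]).round(3),"z",P[m,2].mean().round(4),P[m,2].std().round(4))
E
python3 - <<'E'
from h import *
k=np.pi
robot.close(20)
p0=loc(BIN,BA,-.004,-.027);p1=loc(BIN,BA,-.004,.026)
go(p0,BA+k,.12);down(p0,.014)
print("push",down(p1,.014,sf=10,feed=.06)); print(telemetry.get_state()["tool_pos"],p1)
q=loc(BIN,BA,-.004,.01); robot.move_linear([*q,.014],feed=.1)
up();robot.release();binview("b4")
c=(.6586,-.0098);a=D(-10.4)
pick(c,a+k,(.002,),40,30)
print(telemetry.get_state()["t"])
E
```

```text
push False
[0.37514003 0.28597712 0.01390489] [0.3752434  0.28613258]
1248 x [-0.033  0.026] y [0.041 0.073] z 0.0306 0.001
z [ 0.6589 -0.0098  0.0024] w 35.1 F 41.8 ft [-0.5 -0.1  5. ]
lifted w 34.8 F 41.1
53.7667
```

Adapter A now lies against the +y wall and adapter B is held. Next: place B, then the tape.

```bash
python3 - <<'E'
from h import *
k=np.pi
place(loc(BIN,BA,-.004,-.019),BA+k,.0075); binview("b5")
c=(.6357,-.2415); 
y=lambda p:np.arctan2(p[1],p[0])+np.pi/2
pick(c,y(c),(-.002,),40,50)
print(telemetry.get_state()["t"])
E
```

```text
t 58.1583
1226 x [-0.033  0.025] y [-0.036 -0.001] z 0.0303 0.0017
1251 x [-0.033  0.026] y [0.041 0.073] z 0.0306 0.0011
z [ 0.636  -0.2416 -0.0008] w 58.8 F 42.1 ft [-1.8  0.7  6.9]
lifted w 58.8 F 43.1
65.4417
```

```bash
python3 - <<'E'
from h import *
y=lambda p:np.arctan2(p[1],p[0])+np.pi/2
place(SPIN,y(SPIN),.009)
# marker B
c=(.5385,-.4197);a=D(-31.1);g=.033
grip=loc(c,a,g,0);pl=loc(TRAY,TA,g,-.021)
k=yaws(0,(grip,a),(pl,TA))
pick(grip,a+k,(.005,),30,12)
place(pl,TA+k,.0175)
look(.43,-.15,.24,"p1")
print(top("p1",SPIN,.045,.026,.04),top("p1",SPIN,.05,.02,.026)[0],telemetry.get_state()["t"])
E
```

```text
t 69.3417
z [ 0.5669 -0.4369  0.0052] w 17.0 F 31.2 ft [-0.1 -0.2  2.6]
lifted w 16.9 F 30.9
t 78.35
(1290, np.float64(0.0323), (0.4769, -0.0168), (58.9, 58.6), 6.3) 41 79.5167
```

View pics/p1.png

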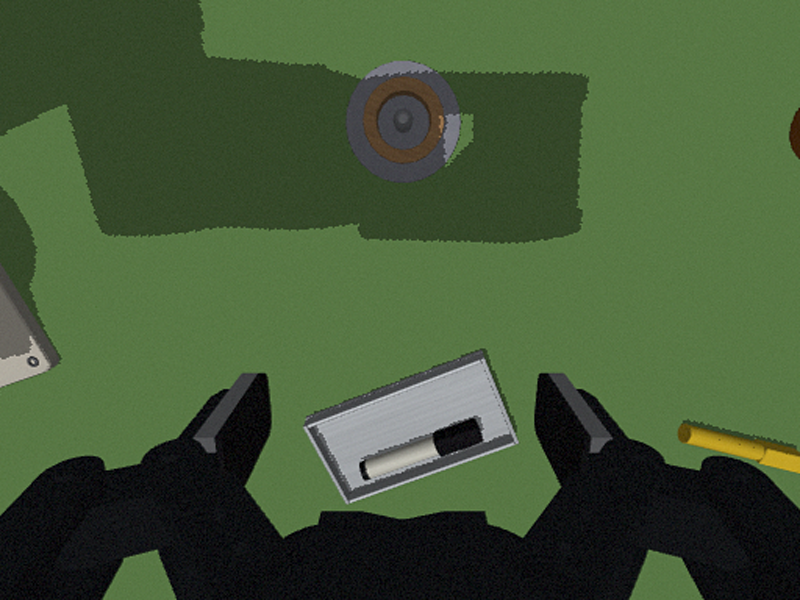

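The tape is over the post at (403,120), top at 32 mm, so it sits on the base. Marker B lies flat in the tray at (420,450). Last is marker A.

```bash
python3 - <<'E'
from h import *
c=(.5303,.4199);a=D(160);g=.033;b=TA+np.pi
grip=loc(c,a,g,0);pl=loc(TRAY,b,g,-.022)
k=yaws(0,(grip,a),(pl,b));print(k)
pick(grip,a+k,(.005,),30,12)
place(pl,b+k,.019)
look(.43,-.15,.24,"p2")
P=cloud("p2");L=P[:,:2]-TRAY;x=L@[np.cos(TA),np.sin(TA)];y=L@[-np.sin(TA),np.cos(TA)]
for lo,hi in((-.04,0),(0,.04)):
    m=(abs(x)<.08)&(y>lo)&(y<hi)&(P[:,2]>.012)&(P[:,2]<.05)
    for x0 in(-.07,-.02,.03):
        mm=m&(x>x0)&(x<x0+.04)
        if mm.sum(): print(lo,x0,mm.sum(),"y",y[mm].mean().round(4),"zmax",np.percentile(P[mm,2],98).round(4))
print(telemetry.get_state()["t"])
E
```

```text
0
z [0.4994 0.4313 0.0052] w 17.1 F 31.3 ft [-0.4  0.3  3.5]
lifted w 16.8 F 30.9
t 90.6
-0.04 -0.07 234 y -0.0177 zmax 0.0234
-0.04 -0.02 324 y -0.0179 zmax 0.0235
-0.04 0.03 305 y -0.0187 zmax 0.024
0 -0.07 277 y 0.0241 zmax 0.0241
0 -0.02 338 y 0.0247 zmax 0.0235
0 0.03 268 y 0.025 zmax 0.0233
92.975
```

View pics/p2.png

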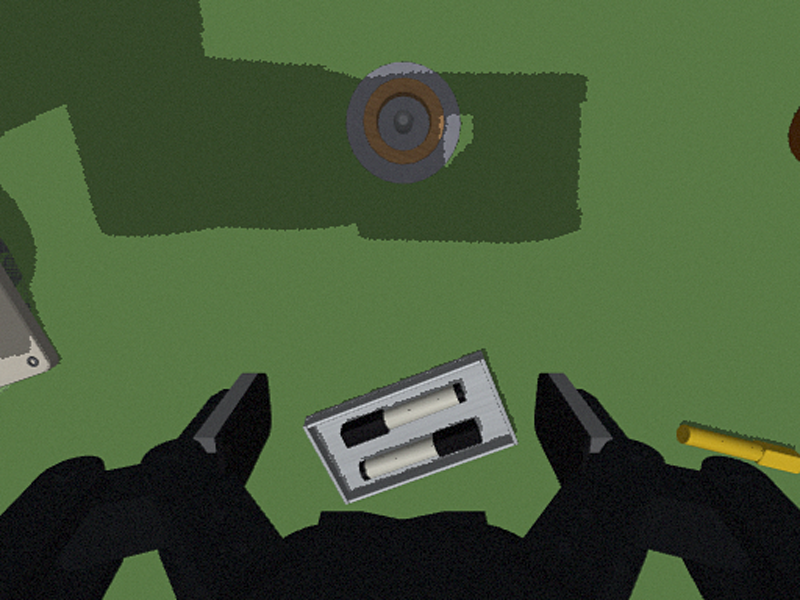

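Both markers lie flat side by side in the tray at (405,413) and (420,450). The tape is on the stand, and both adapters lay flat on the bin floor at the last depth check. Handing in.

```bash
python3 -c "
from h import *
print(ticket.finish_job())"
```

```text
the job is handed in; nothing more can be done
None
```

I handed the job in at about 93 s of robot time: both adapters are flat in the bin, both markers flat in the tray, the tape is over its post, and the bottles were never contacted; the hand-in returned no verdict.

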